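# Take the size of a welding jig with a tape measure

### The job

Take the size of the welding jig with the tape measure: stand the tape on the jig plate with its end hook over the outside of the upright end lip, then draw the case straight back against the spring until its back rests lightly against the rubber bumper of the stop pin, and while it is held there press the thumb lock all the way down so the measurement keeps. Feel your way: do not ram or wrench the lip or the stop pin. Leave the tape locked, still hooked and touching the bumper, standing on the plate square to the jig, and leave the other things on the bench alone.

Things in the scene. Friction and masses are not known exactly. Their poses are not given: they have to be found in the camera images.
- tape: Grey plastic tape measure, 0.35-0.5 kg, standing on its flat sole: case 90 mm long (x), 36 wide, 70 high; origin under the middle of the sole, x out of the nose, z up. Its rear part (x -45 to +2 mm) is 70 mm high, 36 mm wide; its nose (x 2 to 45) is a flat shoulder 38 mm high that carries the thumb lock. The yellow blade leaves the nose 18 mm (underside) above the sole.
- tape_back (a point): On the flat upright back face of the case: its middle, 28 mm above the sole, 45 mm behind the tape's origin. This face is to meet the rubber bumper of the stop pin.
- hook (a point): Middle of the lower edge of the inner face (towards the case) of the steel end hook that hangs from the blade's tip: 22 mm wide, 2 thick, from the blade (18 mm) down to 7 mm above the sole. With the blade run in, this face is 14 mm ahead of the nose, 59 mm ahead of the tape's origin. Axes as the tape's.
- lock_top (a point): Middle of the top of the thumb lock: a black upright lug 20 mm long (tape's x), 14 wide (y), on the nose shoulder, 26 mm ahead of the tape's origin; its top is 62 mm above the sole, 24 above the shoulder, when up. It is firmly guided and slides only up and down, so the tape can also be lifted and drawn by it.
- lock (a joint): How far the thumb lock is down: 0 up (unlocked), 0.006 m down against its stop. It slides stiffly (9 N), and over its last 3 mm a brake squeezes the blade: about 16 N take it fully home. It stays where it is left. Part way down it does not hold the blade.
- blade (a joint): How far the blade is drawn out beyond its run-in position: 0 to 0.088 m. A spring pulls it in with about 6 N throughout. If the case is let go unlocked with the blade drawn out, it runs forward: its sole rubs with only 2 to 3 N.
- jig: Welding jig fixed to the bench: an aluminium plate 260 mm long (x), 90 mm wide, 10 mm thick; origin on the bench under the jig's middle, x points along the jig to the end lip, z up. The end lip stands across its +x end, the stop block on its -x end.
- lip: The end lip: an aluminium upright 80 mm long (along the jig's y) and 4.5 mm thick, its top 16.5 mm above the plate. Origin in the middle of the top edge of its outer face (the one away from the stop); x points outwards, along the jig. The hook has to hang behind this outer face (x = 0), between the bolt heads at 30 mm either side.
- stop: The steel stop block: 45 mm long, 50 wide, 44 high, clamp knob on top to 61 mm; origin at the middle of the foot of its front face, 205 mm behind the lip's outer face; x to the lip. A stop pin with a round 20 mm rubber bumper sticks out, 28 mm above the plate; the bumper gives 1 mm per 4 N. Each time it ends elsewhere, 16 to 56 mm ahead of the face: the blade draws out 45 to 85 mm.
- bottle: Bystander: white squeeze bottle, 60 mm across, 165 mm high; origin under its middle.
- brush: Bystander: hand brush lying on the bench, 200 mm long; origin under its middle.
- magnet: Bystander: red welding magnet, 75 mm long, 75 mm high; origin under its middle.
- offcut: Bystander: offcut of 40 mm square aluminium tube, 110 mm long; origin under its middle.
Mind the look-alikes: they are no part of the job. Several things look just like the tape: the one meant starts farthest to the robot's right.

How it is judged:
On the way, in this order (a step that is already met when the one before it is completed fails the run):
1. the tape stands on the jig plate with its hook caught on the outer face of the lip (x of hook in the frame of lip between -0.002 and 0.002 m and z of hook in the frame of lip below -0.006 m and z of tape in the frame of jig below 0.014 m and contact force between tape and lip above 1 N and value of joint lock below 0.003 m), for 0.1 s.
2. the case is drawn back, unlocked and hooked, until its back rests against the bumper of the stop pin (contact force between tape and stop above 0.5 N and value of joint lock below 0.003 m and value of joint blade above 0.04 m and x of hook in the frame of lip between -0.002 and 0.002 m and z of hook in the frame of lip below -0.005 m), for 0.1 s.
3. the thumb lock is pressed home with the case still against the bumper (value of joint lock above 0.005 m and contact force between tape and stop above 0.1 N and x of hook in the frame of lip between -0.002 and 0.002 m), for 0.1 s.
At the end, for the whole second after the job is handed in: Lock over 5 of 6 mm down, blade out over 40 mm, hook's inner face from 2 mm inside to 3 mm outside the lip's outer face, within 25 mm of its middle, 6 mm below its top; case upright and still on the plate, within 0.08 rad of the jig's direction, its back touching the bumper (over 0.1 N) (value of joint lock above 0.005 m and value of joint blade above 0.04 m and x of hook in the frame of lip between -0.002 and 0.003 m and y of hook in the frame of lip between -0.025 and 0.025 m and z of hook in the frame of lip below -0.006 m and z of tape in the frame of jig below 0.013 m and angle between tape's own z axis and vertical below 0.05 rad and angle between the x axis of tape and the x axis of jig, either way round below 0.08 rad and linear speed of tape below 0.01 m/s and contact force between tape and stop above 0.1 N).
It fails at once if the lip is rammed or wrenched (over 25 N between tape and lip) (contact force between tape and lip above 25 N).
It fails at once if the stop pin is rammed (over 25 N between tape and stop) (contact force between tape and stop above 25 N).
It fails at once if the tape is tipped over (angle between tape's own z axis and vertical above 0.8 rad).
It fails at once if a bystander is disturbed (distance of any of bottle, brush, magnet, offcut from where it was at the start of the episode above 0.03 m or angle between bottle's own z axis and vertical above 0.5 rad).
It also fails if it takes over 62 s, if anything falls off the work surface, if the arm or the gripper's body presses on something with over 40 N, if the wrist force passes 120 N, or if a joint passes its speed limit or range.

### The arm

A 6-joint arm with a two-finger parallel gripper is mounted at the origin on the work surface. World frame = base frame: x ahead of the robot, y to its left, z up, the work surface at z = 0. Lengths are in m, angles in rad, forces in N, time in s.
With the tool pointing down it reaches from about 0.4 to 0.825 m from the base axis. Payload 7 kg.
Tool frame: the origin (TCP) lies midway between the tips of the shut fingers; the grasp point (between the pads) lies 19 mm behind it; z points along the fingers, y is the line along which they close (so a half turn about z gives the same grasp; the last joint's range is limited). The gripper opens to 88 mm and grips with 3 to 60 N. Pads are 19 mm wide; open, the fingers measure 130 mm over their backs; the gripper's body (78 mm by 193 mm) begins 47 mm behind the grasp point.
Start: joints at [1.508, 0.359, 0.012, 0, -1.224, -0.288], TCP at [0.232, 0.634, 0.227] pointing down, gripper open.
Joint ranges: [-3.07, 3.07], [-1.43, 2.12], [-1.02, 1.25], [-3.03, 1.67], [-3.05, -0], [-3.03, 3.03]. Speed limits (rad/s): [2.39, 2.39, 3.01, 3.14, 3.14, 3.14].

### API

Orientations are given as [roll, pitch, yaw] about the fixed x, y, z axes, in that order (R = Rz(yaw) Ry(pitch) Rx(roll)).
In Python, from station import telemetry, eyes, ticket, recognise, trace gives the robot as it stands. The module is installed in compiled form; this text tells all that it offers.
- The arm moves only by the tool servo_tool, never from a script. Its argument "series" is a list that holds one entry, the list of rows, each a list of 4 numbers: the shift along the tool's x, y, z in mm, then the turn about the tool's z in rad. In form: [[[x, y, z, roll], ...]]. A call has exactly 10 rows; each row shifts and turns the commanded pose from where the row before left it, along the tool's axes as they then stand; what a row does not reach is not made up. A row lasts 1/12 s, in which the tool goes at most 41.7 mm and 7.16 degrees, less where a joint would pass 70% of its speed; a pose out of reach is approached as far as the arm can. A call is refused whole if a number of a shift passes 41.7 or a number of a turn 0.125, either way. A call with a gripper value outside its range is refused whole. "claw" is the gripper's target within -1 to 1 (shut at 1, half-way at 0, fully open at -1), set as the call begins (left out, the last holds). The fingers move at their own pace and stop on an object; "grip_force" is the grip in N (left out, the last holds). Time passes only in rows, so rows that do not move let the fingers close, or fill a call up. It gives the time, the measured TCP pose, the force, the opening and the grip force at its end, in the units of the state.
- telemetry.get_state(): the state, without advancing time (a new reading comes with each control period).
- eyes.grab_frame(name): name is "scene" or "top"; returns the picture (480x640x3 uint8, red, green, blue); there is no depth.
- eyes.calibration(name): a dict with "mtx" (3x3 intrinsics, pixels), "k1" (the pictures are not rectified: a ray, as slopes to the right and down, at radius r is drawn at 1 + k1 r^2 times it, then the intrinsics apply), "rvec" (rotation vector, rad) and "tvec" (3), from world to camera coordinates, as OpenCV has them. Camera axes: x right, y down, z forward; pixel columns grow to the right and rows downward; lengths in m; the calibration is good to about 2 mm. A picture is of the moment at which its call begins. calibration takes no time and is no camera call.
- ticket.job_done(): hands the job in; it is judged then, once.
Trained networks look in the newest picture that a camera, given by its name, has taken for a name from the list of things; names that differ only in an ending like _2 or _b are one class to them, and where a whole thing is asked for, a point or a joint stands for the part that bears it (a point fixed in the world has none). Each returns a list of dicts, best first, with "conf" (0 to 1); they miss things now and then, are a little off and sometimes report something else, mostly with a low value. They report only what shows in the picture. A call takes as long as a camera call. They do not tell look-alikes from the thing itself.
- recognise(camera, name): "position" ([x, y, z] in m, in world coordinates, good to about 4 mm: the middle of the surface that is visible of it).
- trace(camera, name): "mask" (480x640 bool, what is visible of it).
The state is a dict: "t": time; "q": joint angles; "qd": joint speeds; "joint_efforts": joint torques, N m; "eef_pos": TCP position; "ee_rot": TCP orientation; "force": force on the tool from outside, world axes, zero at the start; "moment": the same for the moment, N m; "width": finger opening in m; "gripper_force": force on a finger pad.
Only numpy, scipy, OpenCV 4.12 (cv2) and the standard library are available. Lean on these libraries where they do the work, as an engineer would, in place of code of your own. Each camera call takes 0.05 s, during which the arm holds its last target. There are 200 camera calls.

## Working session

There is one attempt and no reset: what is moved stays moved. The work goes in short steps, Python scripts to look and compute and a tool call to move; the robot and the scene stay as the last step left them, time stands still between calls to the robot, and variables do not carry over. Pictures are saved under pics/ and viewed, at most 10 in all, crops included, and the job is handed in when it is done.

Besides the shell and the picture viewer there is one more tool, called after "Call:" as name(argument=value, ...), one argument or row to a line, values as JSON. servo_tool: Moves the arm, as the interface text tells. Its arguments: {"type":"object","properties":{"series":{"type":"array"},"claw":{"type":"number"},"grip_force":{"type":"number"}},"required":["series"]}

```bash
mkdir -p pics; cat > h.py <<'E'
import numpy as np, cv2
from station import telemetry, eyes, ticket, recognise, trace
def cal(n):
    c=eyes.calibration(n); return np.array(c["mtx"],float),c["k1"],cv2.Rodrigues(np.array(c["rvec"],float))[0],np.array(c["tvec"],float).ravel()
def proj(n,P):
    K,k,R,t=cal(n); p=np.atleast_2d(P)@R.T+t; s=p[:,:2]/p[:,2:]; s=s*(1+k*(s**2).sum(1,keepdims=True)); return s@K[:2,:2].T+K[:2,2]
def ray(n,uv,z):
    "world points on plane height z for pixels uv"
    K,k,R,t=cal(n); uv=np.atleast_2d(np.array(uv,float))
    s=cv2.undistortPoints(uv[:,None],K,np.array([k,0,0,0.]))[:,0]
    d=np.c_[s,np.ones(len(s))]@R; c=-R.T@t; return c+d*((z-c[2])/d[:,2])[:,None]
def save(n,img): cv2.imwrite("pics/"+n+".png",img[:,:,::-1])
E
python3 - <<'E'
from h import *
a=eyes.grab_frame("scene");b=eyes.grab_frame("top");save("s0",a);save("t0",b)
print(telemetry.get_state())
for c in("scene","top"):
    K,k,R,t=cal(c); print(c,-R.T@t,K[0,0],k)
    for n in("tape","lock_top","hook","lip","stop","jig","bottle","brush","magnet","offcut"):
        for r in recognise(c,n): print(c,n,np.round(r["position"],3),round(r["conf"],2),proj(c,r["position"]).round()[0])
E
```

```text
{'t': 0.1, 'q': array([ 1.50806284e+00,  3.59325098e-01,  1.11257657e-02, -3.17799808e-04,
       -1.22408262e+00, -2.88088439e-01]), 'qd': array([ 0.00016838, -0.00112953,  0.00266261,  0.0017684 ,  0.00054773,
        0.00072351]), 'joint_efforts': array([-2.35283667e-03, -5.84165418e+01,  2.93753135e+01,  7.01557294e+00,
        1.01927260e-02, -4.51185815e-05]), 'eef_pos': array([0.23185586, 0.63345493, 0.22569758]), 'ee_rot': array([ 3.14008336e+00, -1.35684433e-04, -3.50930040e-01]), 'force': array([ 0.29298958,  0.29525145, -0.15017066]), 'moment': array([0.01121001, 0.01319867, 0.0098768 ]), 'gripper_force': 0.0, 'width': 0.08738153312666572}
scene [ 0.9404798  -0.64939018  0.77010043] 491.5223814243076 -0.09265685214261928
scene tape [ 0.746 -0.125  0.047] 0.95 [367. 296.]
scene tape [0.795 0.059 0.042] 0.89 [426. 243.]
scene tape [ 0.544 -0.193  0.045] 0.85 [255. 283.]
scene tape [ 0.396 -0.096  0.037] 0.59 [223. 229.]
scene lock_top [ 0.557 -0.174  0.061] 0.61 [265. 273.]
scene hook [0.85  0.047 0.02 ] 0.59 [448. 263.]
scene hook [ 0.366 -0.138  0.019] 0.39 [201. 243.]
sce
[... 743 characters left out ...]
058] 0.56 [395. 255.]
top lock_top [ 0.749 -0.071  0.062] 0.64 [339. 153.]
top lock_top [ 0.557 -0.171  0.066] 0.46 [390. 242.]
top hook [ 0.758 -0.048  0.022] 0.66 [328. 156.]
top hook [0.844 0.048 0.022] 0.56 [284. 120.]
top lip [0.693 0.116 0.026] 0.72 [252. 184.]
top lip [ 0.558 -0.171  0.065] 0.47 [390. 242.]
top stop [0.47  0.082 0.055] 0.92 [266. 287.]
top jig [0.56  0.098 0.006] 0.57 [261. 247.]
top bottle [0.678 0.365 0.108] 0.76 [119. 180.]
top brush [0.446 0.364 0.016] 0.94 [130. 302.]
top brush [ 0.532 -0.177  0.059] 0.36 [393. 255.]
top magnet [ 0.714 -0.369  0.036] 0.81 [477. 172.]
top magnet [0.471 0.084 0.053] 0.41 [265. 287.]
top offcut [ 0.426 -0.427  0.038] 0.8 [516. 307.]
```

```bash
python3 - <<'E'
from h import *
b=cv2.imread("pics/t0.png");a=cv2.imread("pics/s0.png")
l=cv2.resize(b[210:300,345:445],(400,360),interpolation=2)
m=cv2.resize(b[160:310,200:325],(400,480),interpolation=2)
o=np.zeros((600,800,3),np.uint8); 
o[:360,:400]=l; o[:480,400:]=m; o[360:,:400]=cv2.resize(a[225:345,200:400],(400,240),interpolation=2)
cv2.imwrite("pics/crop0.png",o)
E
```

```text
(no output)
```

View pics/t0.png

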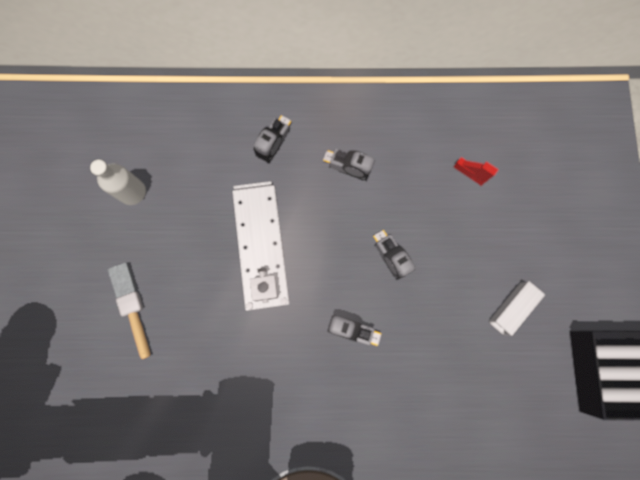

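View pics/crop0.png

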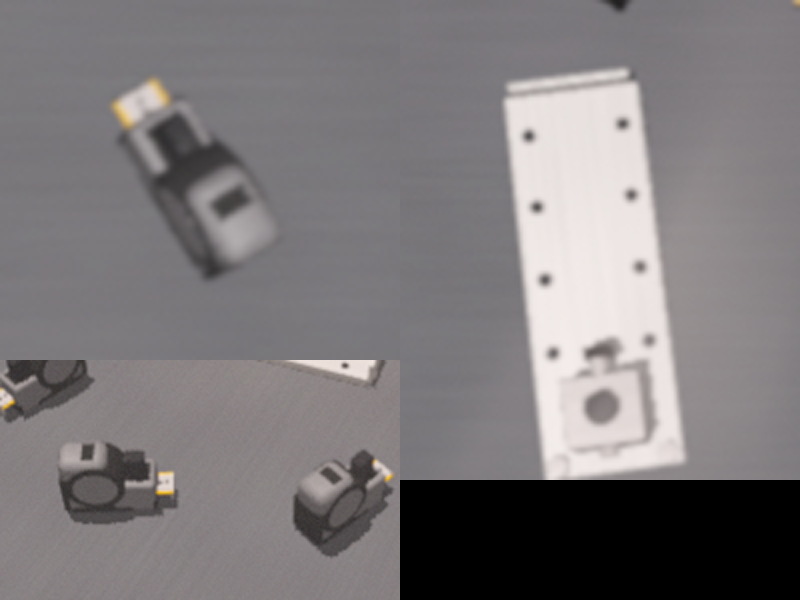

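The four tapes in the top picture are at (272,140), (351,161), (394,254) and (352,329). The robot's right (-y) is picture right, so the one meant is at (394,254). The enlarged crop shows its nose and yellow blade pointing up-left, with the black lug at about (389,245). The jig's lip is at (252,185), and the stop block with its bumper at (264,287). I'll fit the models to the masks for exact poses.

```bash
cat >> h.py <<'E'
from scipy.optimize import minimize
from scipy.ndimage import gaussian_filter
TAPE=[(-45,2,-18,18,0,70),(2,45,-18,18,0,38),(16,36,-7,7,38,62),(45,61,-11,11,18,19),(59,61,-11,11,7,19)]
JIG=[(-130,130,-45,45,0,10),(125.5,130,-40,40,10,26.5),(-120,-75,-25,25,10,54)]
def corners(b,p):
    c=np.array([[x,y,z] for x in b[:2] for y in b[2:4] for z in b[4:]])/1000.
    s,k=np.sin(p[2]),np.cos(p[2]); return np.c_[p[0]+k*c[:,0]-s*c[:,1],p[1]+s*c[:,0]+k*c[:,1],c[:,2]+(p[3] if len(p)>3 else 0)]
def sil(cam,parts,p):
    m=np.zeros((480,640),np.uint8)
    for b in parts:
        h=cv2.convexHull((proj(cam,corners(b,p))*16).round().astype(np.int32)); cv2.fillConvexPoly(m,h,255,cv2.LINE_AA,4)
    return m/255.
def fit(masks,parts,p0,z=0.):
    g={c:gaussian_filter(m.astype(float),1) for c,m in masks.items()}
    def cost(v): return sum(((gaussian_filter(sil(c,parts,[*v,z]),1)-g[c])**2).sum() for c in g)
    s=np.array([[0,0,0],[.015,0,0],[0,.015,0],[0,0,.15]])+np.array(p0)
    return min((minimize(cost,p,method="Nelder-Mead",options=dict(initial_simplex=i,xatol=1e-4,fatol=.05)) for p,i in[(p0,s),(p0,2*np.array(p0)-s)]),key=lambda r:r.fun)
def find(cam,name,parts,p0,z=0.):
    "mask whose centroid is nearest to model"
    uv=np.argwhere(sil(cam,parts,[*p0,z])>.5).mean(0)
    ms=[t["mask"] for t in trace(cam,name)]; return min(ms,key=lambda m:np.hypot(*(np.argwhere(m).mean(0)-uv)))
E
python3 - <<'E'
from h import *
for n,parts,p0 in(("tape",TAPE,(.538,-.183,.54)),("jig",JIG,(.565,.092,.12))):
    M={c:find(c,n,parts,p0) for c in("scene","top")}
    for c in M: 
        r=fit({c:M[c]},parts,p0); print(n,c,r.x.round(4),r.fun,M[c].sum())
    r=fit(M,parts,p0); print(n,"both",r.x.round(4),r.fun)
    for c in M:
        im=cv2.imread("pics/%s0.png"%c[0]) if n=="tape" else cv2.imread("pics/o%s.png"%c[0])
        for b in parts:
            h=cv2.convexHull((proj(c,corners(b,r.x))*16).round().astype(np.int32)); cv2.polylines(im,[h],True,(0,255,0),1,cv2.LINE_AA,4)
        cv2.imwrite("pics/o%s.png"%c[0],im)
a=cv2.imread("pics/ot.png")[170:320,220:440];b=cv2.imread("pics/os.png")[150:350,210:460]
cv2.imwrite("pics/ov.png",np.hstack([cv2.resize(a,(400,273),interpolation=2),cv2.resize(b,(341,273),interpolation=2)]))
E
```

```text
tape scene [ 0.5356 -0.1836  0.5489] 154.41287227307097 1561
tape top [ 0.5343 -0.1823  0.5017] 75.82068815319 975Traceback (most recent call last):
  File "<stdin>", line 6, in <module>
  File "h.py", line 29, in fit
    return min((minimize(cost,p,method="Nelder-Mead",options=dict(initial_simplex=i,xatol=1e-4,fatol=.05)) for p,i in[(p0,s),(p0,2*np.array(p0)-s)]),key=lambda r:r.fun)
  File "h.py", line 29, in <genexpr>
    return min((minimize(cost,p,method="Nelder-Mead",options=dict(initial_simplex=i,xatol=1e-4,fatol=.05)) for p,i in[(p0,s),(p0,2*np.array(p0)-s)]),key=lambda r:r.fun)
                ~~~~~~~~^^^^^^^^^^^^^^^^^^^^^^^^^^^^^^^^^^^^^^^^^^^^^^^^^^^^^^^^^^^^^^^^^^^^^^^^^^^^^^^^^^
    res = _minimize_neldermead(fun, x0, args, callback, bounds=bounds,
                               **options)
    fxr = func(xr)
    fx = function(np.copy(x), *(wrapper_args + args))
  File "h.py", line 27, in cost
    def cost(v): return sum(((gaussian_filter(sil(c,parts,[*v,z]),1)-g[c])**2).sum() for c in g)
                        ~~~^^^^^^^^^^^^^^^^^^^^^^^^^^^^^^^^^^^^^^^^^^^^^^^^^^^^^^^^^^^^^^^^^^^^^
  File "h.py", line 27, in <genexpr>
    def cost(v): return sum(((gaussian_filter(sil(c,parts,[*v,z]),1)-g[c])**2).sum() for c in g)
                                              ~~~^^^^^^^^^^^^^^^^
  File "h.py", line 23, in sil
    h=cv2.convexHull((proj(cam,corners(b,p))*16).round().astype(np.int32)); cv2.fillConvexPoly(m,h,255,cv2.LINE_AA,4)
                      ~~~~^^^^^^^^^^^^^^^^^^
  File "h.py", line 6, in proj
    K,k,R,t=cal(n); p=np.atleast_2d(P)@R.T+t; s=p[:,:2]/p[:,2:]; s=s*(1+k*(s**2).sum(1,keepdims=True)); return s@K[:2,:2].T+K[:2,2]
            ~~~^^^
  File "h.py", line 4, in cal
    c=eyes.calibration(n); return np.array(c["mtx"],float),c["k1"],cv2.Rodrigues(np.array(c["rvec"],float))[0],np.array(c["tvec"],float).ravel()
ValueError: time passes only in moves, steps and waits
```

```bash
python3 - <<'E'
s=open("h.py").read()
s=s.replace('def cal(n):\n    c=eyes.calibration(n);','import functools\n@functools.cache\ndef cal(n):\n    c=eyes.calibration(n);')
open("h.py","w").write(s)
E
python3 - <<'E'
from h import *
for n,parts,p0 in(("tape",TAPE,(.535,-.183,.53)),("jig",JIG,(.565,.092,.12))):
    M={c:find(c,n,parts,p0) for c in("scene","top")}
    for c in M: 
        r=fit({c:M[c]},parts,p0); print(n,c,r.x.round(4),r.fun,M[c].sum())
    r=fit(M,parts,p0); print(n,"both",r.x.round(4),r.fun)
    for c in M:
        im=cv2.imread("pics/%s0.png"%c[0]) if n=="tape" else cv2.imread("pics/o%s.png"%c[0])
        for b in parts:
            h=cv2.convexHull((proj(c,corners(b,r.x))*16).round().astype(np.int32)); cv2.polylines(im,[h],True,(0,255,0),1,cv2.LINE_AA,4)
        cv2.imwrite("pics/o%s.png"%c[0],im)
a=cv2.imread("pics/ot.png")[170:320,220:440];b=cv2.imread("pics/os.png")[150:350,210:460]
cv2.imwrite("pics/ov.png",np.hstack([cv2.resize(a,(425,290),interpolation=2),cv2.resize(b,(362,290),interpolation=2)]))
E
```

```text
tape scene [ 0.5352 -0.1839  0.5822] 153.7141493987792 1561
tape top [ 0.5342 -0.1823  0.5017] 76.29093382981192 975
tape both [ 0.5344 -0.1827  0.5365] 238.30217115608193
jig scene [0.567  0.0998 0.1301] 90.87032373844798 3534
jig top [0.5634 0.1002 0.1233] 25.79761479855847 5330
jig both [0.5647 0.1002 0.1228] 136.60811012881183
```

View pics/ov.png

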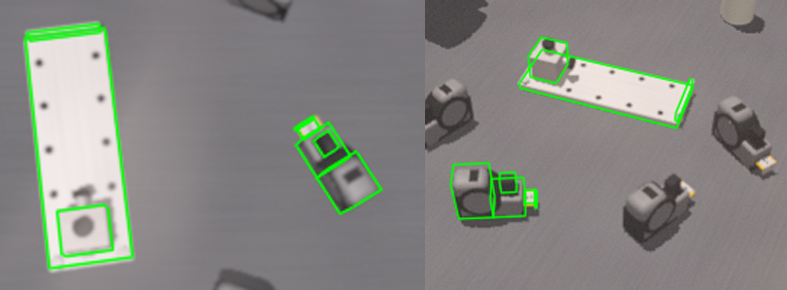

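The jig and tape outlines match the pictures. I'll move above the lug at (0.557,-0.170), tape yaw 0.55.

Call:
servo_tool(
  series=[
    [[19.4, 21.4, 0, 0], [19.4, 21.4, 0, 0], [19.4, 21.4, 0, 0], [19.4, 21.4, 0, 0], [19.4, 21.4, 0, 0], [19.4, 21.4, 0, 0], [19.4, 21.4, 0, 0], [19.4, 21.4, 0, 0], [19.4, 21.4, 0, 0], [19.4, 21.4, 0, 0]],
  ],
  claw=-1,
)

```text
t: 2.23
eef_pos: [0.3409, 0.3649, 0.2268]
ee_rot: [-3.141, -0.0, -0.351]
force: [0.6, -0.4, -0.9]
width: 0.0877
gripper_force: 0.0
```

Call:
servo_tool(
  series=[
    [[19.4, 21.4, 0, 0], [19.4, 21.4, 0, 0], [19.4, 21.4, 0, 0], [19.4, 21.4, 0, 0], [19.4, 21.4, 0, 0], [19.4, 21.4, 0, 0], [19.4, 21.4, 0, 0], [19.4, 21.4, 0, 0], [19.4, 21.4, 0, 0], [19.4, 21.4, 0, 0]],
  ],
)

```text
t: 3.07
eef_pos: [0.4496, 0.0972, 0.2269]
ee_rot: [-3.141, -0.001, -0.351]
force: [0.9, -0.2, 1.4]
width: 0.0874
gripper_force: 0.0
```

Call:
servo_tool(
  series=[
    [[19.4, 21.4, 0, 0], [19.4, 21.4, 0, 0], [19.4, 21.4, 0, 0], [19.4, 21.4, 0, 0], [19.4, 21.4, 0, 0], [19.4, 21.4, 0, 0], [19.4, 21.4, 0, 0], [19.4, 21.4, 0, 0], [19.4, 21.4, 0, 0], [19.4, 21.4, 0, 0]],
  ],
)

```text
t: 3.9
eef_pos: [0.5583, -0.1705, 0.2267]
ee_rot: [-3.141, -0.0, -0.351]
force: [0.7, 0.8, 0.2]
width: 0.088
gripper_force: 0.0
```

Call:
servo_tool(
  series=[
    [[0, 0, 0, -0.09], [0, 0, 0, -0.09], [0, 0, 0, -0.09], [0, 0, 0, -0.09], [0, 0, 0, -0.09], [0, 0, 0, -0.09], [0, 0, 10, -0.09], [0, 0, 10, -0.09], [0, 0, 10, -0.09], [0, 0, 10, -0.09]],
  ],
)

```text
t: 4.73
eef_pos: [0.5579, -0.1691, 0.1863]
ee_rot: [3.141, -0.0, 0.554]
force: [-0.9, -0.9, -0.7]
width: 0.0876
gripper_force: 0.0
```

Call:
servo_tool(
  series=[
    [[0, 0, 18, 0], [0, 0, 18, 0], [0, 0, 18, 0], [0, 0, 18, 0], [0, 0, 18, 0], [0, 0, 18, 0], [0, 0, 14, 0], [0, 0, 10, 0], [0, 0, 8, 0], [0, 0, 0, 0]],
  ],
)

```text
t: 5.57
eef_pos: [0.5571, -0.169, 0.0451]
ee_rot: [-3.14, 0.002, 0.549]
force: [0.4, -0.1, -0.2]
width: 0.0876
gripper_force: 0.0
```

Call:
servo_tool(
  series=[
    [[0, 0, 0, 0], [0, 0, 0, 0], [0, 0, 0, 0], [0, 0, 0, 0], [0, 0, 0, 0], [0, 0, 0, 0], [0, 0, 0, 0], [0, 0, 0, 0], [0, 0, 0, 0], [0, 0, 0, 0]],
  ],
  claw=1,
  grip_force=50,
)

```text
t: 6.4
eef_pos: [0.5579, -0.169, 0.0465]
ee_rot: [-3.142, 0.0, 0.549]
force: [-0.7, -0.3, -0.1]
width: 0.0269
gripper_force: 0.0
```

```bash
python3 - <<'E'
from h import *
print(telemetry.get_state())
a=eyes.grab_frame("scene");b=eyes.grab_frame("top")
save("g1",np.hstack([cv2.resize(a[200:340,170:360],(400,295),interpolation=2),cv2.resize(b[190:310,320:470],(369,295),interpolation=2)]))
E
```

```text
{'t': 6.4, 'q': array([ 4.11195667e-02,  3.85975890e-01, -4.10961069e-01, -4.98715205e-06,
       -7.73951306e-01,  2.07892839e+00]), 'qd': array([-8.28497616e-05,  8.27980243e-04,  9.50978126e-04, -2.12463861e-03,
        5.67156138e-04,  1.35110646e-03]), 'joint_efforts': array([-1.38648094e-03, -5.28863204e+01,  2.18429106e+01,  5.09541661e+00,
        4.96028631e-02, -5.05462526e-05]), 'eef_pos': array([ 0.55787449, -0.16900845,  0.04652413]), 'ee_rot': array([-3.14154488e+00,  7.86268897e-05,  5.49248064e-01]), 'force': array([-0.71508472, -0.29238343, -0.06128356]), 'moment': array([-0.14581145,  0.00289157, -0.04796047]), 'gripper_force': 0.0, 'width': 0.026876165640306992}
```

View pics/g1.png

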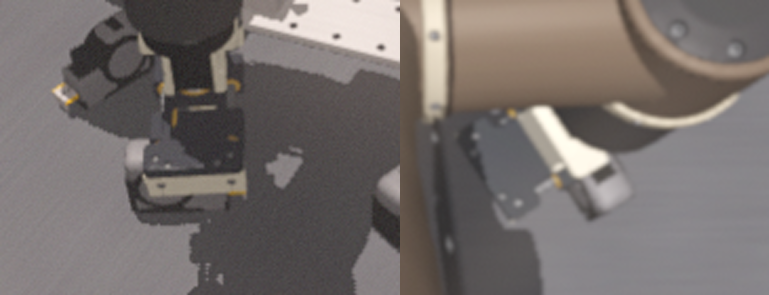

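The fingers are around the nose of the correct tape but still closing (27 mm).

Call:
servo_tool(
  series=[
    [[0, 0, 0, 0], [0, 0, 0, 0], [0, 0, 0, 0], [0, 0, 0, 0], [0, 0, 0, 0], [0, 0, 0, 0], [0, 0, 0, 0], [0, 0, 0, 0], [0, 0, 0, 0], [0, 0, 0, 0]],
  ],
)

```text
t: 7.33
eef_pos: [0.558, -0.169, 0.0466]
ee_rot: [3.142, -0.0, 0.549]
force: [2.7, -0.8, -2.0]
width: 0.0139
gripper_force: 49.9
```

Call:
servo_tool(
  series=[
    [[0, 0, -5, 0], [0, 0, -5, 0], [0, 0, -10, 0], [0, 0, -10, 0], [0, 0, -10, 0], [0, 0, -10, 0], [0, 0, -10, 0], [0, 0, -10, 0], [0, 0, 0, 0], [0, 0, 0, 0]],
  ],
)

```text
t: 8.17
eef_pos: [0.5583, -0.169, 0.1174]
ee_rot: [3.141, -0.001, 0.549]
force: [-0.2, -0.3, -4.5]
width: 0.0135
gripper_force: 49.9
```

```bash
python3 - <<'E'
from h import *
s=telemetry.get_state();print(s["force"],s["moment"],s["width"],s["gripper_force"],s["eef_pos"])
a=eyes.grab_frame("scene");b=eyes.grab_frame("top")
save("g2",np.hstack([cv2.resize(a[160:340,170:370],(400,360),interpolation=2),cv2.resize(b[190:310,340:470],(390,360),interpolation=2)]))
E
```

```text
[-0.18320927 -0.255294   -4.54985138] [-0.03724644 -0.12602492 -0.03356805] 0.013516823395305529 49.86229956150055 [ 0.55829026 -0.16899914  0.11739042]
```

View pics/g2.png

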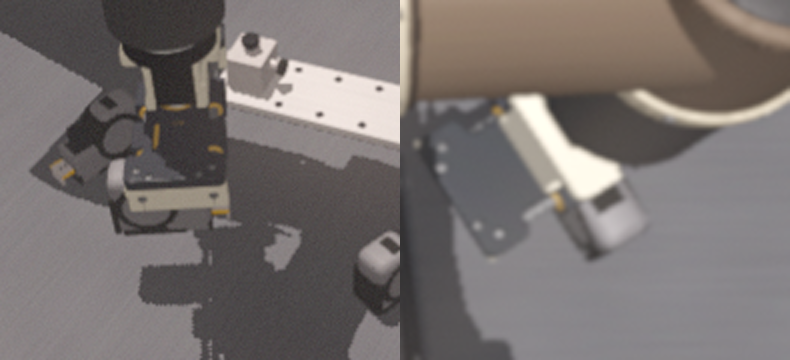

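Lifted level, 0.46 kg. Next I'll turn it square to the jig and carry it over the lip.

Call:
servo_tool(
  series=[
    [[0, 0, -2, 0.0425], [0, 0, -2, 0.0425], [0, 0, -2, 0.0425], [0, 0, -2, 0.0425], [0, 0, -2, 0.0425], [0, 0, -2, 0.0425], [0, 0, -2, 0.0425], [0, 0, -2, 0.0425], [0, 0, -2, 0.0425], [0, 0, -2, 0.0425]],
  ],
)

```text
t: 9.1
eef_pos: [0.5573, -0.169, 0.1356]
ee_rot: [-3.141, 0.002, 0.122]
force: [-0.6, 0.1, -4.8]
width: 0.0139
gripper_force: 49.9
```

Call:
servo_tool(
  series=[
    [[5, -9, 0, 0], [10, -19, 0, 0], [14, -27, 0, 0], [18, -34, 0, 0], [19, -37, 0, 0], [19, -37, 0, 0], [18, -34, 0, 0], [16, -29, 0, 0], [14, -25, 0, 0], [8, -15, 0, 0]],
  ],
)

```text
t: 9.93
eef_pos: [0.6655, 0.1159, 0.1353]
ee_rot: [3.141, 0.001, 0.127]
force: [-0.0, 0.3, -3.5]
width: 0.0135
gripper_force: 49.9
```

Call:
servo_tool(
  series=[
    [[0, 0, 0, 0], [0, 0, 0, 0], [0, 0, 10, 0], [0, 0, 10, 0], [0, 0, 8, 0], [0, 0, 6, 0], [0, 0, 4, 0], [0, 0, 2, 0], [0, 0, 0, 0], [0, 0, 0, 0]],
  ],
)

```text
t: 10.77
eef_pos: [0.6651, 0.1123, 0.0967]
ee_rot: [3.142, -0.0, 0.124]
force: [-0.2, 0.3, -4.1]
width: 0.0135
gripper_force: 49.9
```

```bash
python3 - <<'E'
from h import *
s=telemetry.get_state();print(s["force"],s["moment"],s["width"],s["eef_pos"],s["ee_rot"])
a=eyes.grab_frame("scene");b=eyes.grab_frame("top")
for c in("scene","top"):
  for n in("hook","lip","tape"):
    for r in recognise(c,n): print(c,n,np.round(r["position"],4),round(r["conf"],2),proj(c,r["position"]).round()[0])
save("g3",np.hstack([cv2.resize(a[150:280,290:440],(400,347),interpolation=2),cv2.resize(b[140:270,200:350],(400,347),interpolation=2)]))
E
```

```text
[-0.24076134  0.33152609 -4.10732879] [-0.02781121 -0.16188716  0.04522283] 0.013524104036785216 [0.66507581 0.11230903 0.09674108] [ 3.14156721e+00 -3.33585097e-04  1.24152629e-01]
scene hook [0.6938 0.1185 0.0719] 0.55 [392. 200.]
scene hook [0.8513 0.048  0.0234] 0.52 [449. 262.]
scene lip [0.6967 0.1036 0.0216] 0.64 [389. 221.]
scene lip [ 0.4403 -0.4412  0.0388] 0.45 [125. 364.]
scene tape [ 0.3943 -0.0987  0.0395] 0.95 [221. 229.]
scene tape [0.6441 0.0942 0.0776] 0.93 [366. 197.]
scene tape [0.7972 0.0629 0.0399] 0.91 [427. 243.]
scene tape [ 0.742  -0.1232  0.047 ] 0.81 [365. 295.]
top hook [0.8432 0.0447 0.0203] 0.63 [286. 120.]
top hook [ 0.3676 -0.1426  0.0231] 0.57 [377. 338.]
top hook [ 0.7598 -0.0498  0.0233] 0.51 [329. 155.]
top tape [ 0.7381 -0.0932  0.0509] 0.86 [350. 160.]
top tape [0.6139 0.1069 0.1165] 0.71 [251. 210.]
top tape [ 0.3841 -0.0866  0.0623] 0.63 [351. 330.]
top tape [0.7931 0.0682 0.0575] 0.57 [274. 135.]
```

View pics/g3.png

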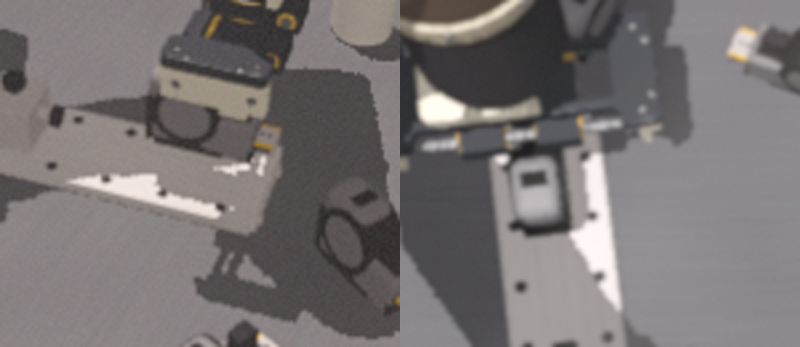

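The held tape is above the plate with its hook just over the lip (scene px 391,200). I'll lower it by feel, since contact would show at TCP z 0.073 for the nose on the lip or 0.066 for the hook on the lip.

Call:
servo_tool(
  series=[
    [[2, 0, 3, 0], [0, 0, 5, 0], [0, 0, 5, 0], [0, 0, 3, 0], [0, 0, 2, 0], [0, 0, 2, 0], [0, 0, 2, 0], [0, 0, 2, 0], [0, 0, 2, 0], [0, 0, 0, 0]],
  ],
)

```text
t: 12.0
eef_pos: [0.6666, 0.1126, 0.0701]
ee_rot: [3.142, 0.001, 0.124]
force: [-0.3, 1.2, -4.4]
width: 0.0138
gripper_force: 49.9
```

Call:
servo_tool(
  series=[
    [[0, 0, 1, 0], [0, 0, 1, 0], [0, 0, 1, 0], [0, 0, 1, 0], [0, 0, 1, 0], [0, 0, 1, 0], [0, 0, 1, 0], [0, 0, 0, 0], [0, 0, 0, 0], [0, 0, 0, 0]],
  ],
)

```text
t: 12.83
eef_pos: [0.6669, 0.1127, 0.0636]
ee_rot: [-3.142, -0.0, 0.124]
force: [0.1, -0.1, -3.7]
width: 0.0141
gripper_force: 49.9
```

Call:
servo_tool(
  series=[
    [[0, 0, 1, 0], [0, 0, 1, 0], [0, 0, 1, 0], [0, 0, 1, 0], [0, 0, 1, 0], [0, 0, 0.5, 0], [0, 0, 0.5, 0], [0, 0, 0, 0], [0, 0, 0, 0], [0, 0, 0, 0]],
  ],
)

```text
t: 13.67
eef_pos: [0.6669, 0.1127, 0.0576]
ee_rot: [-3.142, -0.0, 0.124]
force: [-0.2, 0.1, -3.2]
width: 0.0139
gripper_force: 49.9
```

Call:
servo_tool(
  series=[
    [[0, 0, 0.5, 0], [0, 0, 0, 0], [0, 0, 0.5, 0], [0, 0, 0, 0], [0, 0, 0, 0], [0, 0, 0, 0], [0, 0, 0, 0], [0, 0, 0, 0], [0, 0, 0, 0], [0, 0, 0, 0]],
  ],
)

```text
t: 14.5
eef_pos: [0.667, 0.1127, 0.0567]
ee_rot: [-3.142, -0.0, 0.124]
force: [-0.3, 0.4, -1.8]
width: 0.0132
gripper_force: 49.9
```

Call:
servo_tool(
  series=[
    [[0, 0, 0.4, 0], [0, 0, 0, 0], [0, 0, 0, 0], [-1, 0, 0, 0], [-1, 0, 0, 0], [-1, 0, 0, 0], [-1, 0, 0, 0], [-1, 0, 0, 0], [0, 0, 0, 0], [0, 0, 0, 0]],
  ],
)

```text
t: 15.33
eef_pos: [0.6639, 0.1126, 0.0569]
ee_rot: [-3.141, -0.004, 0.125]
force: [7.2, -0.2, -1.7]
width: 0.0138
gripper_force: 49.9
```

```bash
python3 - <<'E'
from h import *
s=telemetry.get_state();print(s["force"],s["moment"],s["width"],s["eef_pos"],s["ee_rot"])
a=eyes.grab_frame("scene");save("g4",cv2.resize(a[150:280,290:440],(600,520),interpolation=2))
for n in("hook","lip"):
    for r in recognise("scene",n): print(n,np.round(r["position"],4),round(r["conf"],2))
E
```

```text
[ 7.23567252 -0.17994009 -1.72147103] [-4.33422590e-02 -2.78987449e+00  3.14707954e-04] 0.013836484273263798 [0.66393732 0.11259829 0.05692331] [-3.14102493 -0.00420194  0.1248055 ]
hook [0.8493 0.0465 0.0238] 0.68
hook [ 0.3662 -0.1437  0.0211] 0.63
hook [0.478  0.074  0.0493] 0.16
lip [0.4791 0.0751 0.0473] 0.18
```

View pics/g4.png

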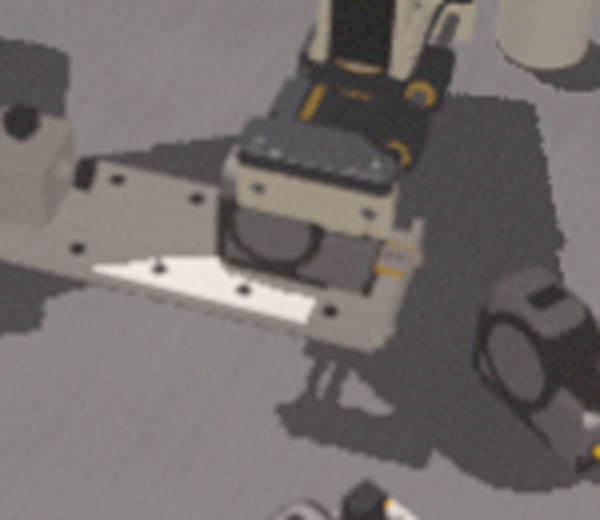

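Hooked: 7 N steady (spring plus rub), with the blade over the lip. Next I'll estimate the bumper's front from the first pictures.

```bash
python3 - <<'E'
from h import *
J=np.array([.5645,.1,.1235])
def j(P): d=P[:,:2]-J[:2]; c,s=np.cos(J[2]),np.sin(J[2]); return np.c_[c*d[:,0]+s*d[:,1],-s*d[:,0]+c*d[:,1]].round(4)
print(j(ray("top",[[264,266],[264.5,267]],.042)))
im=cv2.imread("pics/t0.png",0).astype(int)
print(im[258:282,258:272])
E
```

```text
[[-0.0515 -0.0063]
 [-0.0536 -0.0071]]
[[234 234 234 234 234 233 234 234 235 234 232 231 231 231]
 [235 235 234 234 233 233 234 234 234 234 232 231 231 231]
 [235 234 234 234 233 233 233 234 235 234 232 232 231 231]
 [235 234 234 233 233 233 233 234 235 234 232 231 230 231]
 [235 234 234 233 233 233 233 234 235 234 233 231 230 231]
 [235 234 234 234 233 233 233 234 234 234 233 231 230 230]
 [235 234 234 233 232 231 226 223 223 225 228 231 230 230]
 [235 235 232 226 222 216 202 191 190 197 214 226 229 230]
 [235 232 221 202 188 179 165 156 157 168 193 217 228 230]
 [224 216 195 164 142 134 131 135 144 155 178 207 224 229]
 [189 172 146 120 111 108 109 118 132 148 165 193 217 228]
 [140 115 102  99  99 101 103 109 126 147 167 194 217 228]
 [121  99 102 108 112 113 112 113 128 157 189 212 225 230]
 [138 128 145 155 155 149 139 131 140 174 209 225 229 229]
 [175 169 186 196 194 182 165 153 154 181 212 221 220 219]
 [206 194 200 208 206 194 176 161 158 177 198 198 190 187]
 [211 201 201 208 208 197 178 160 156 165 175 171 164 161]
 [183 184 195 206 207 194 174 160 159 165 171 174 174 175]
 [156 168 188 203 206 194 181 177 180 186 193 199 201 203]
 [175 182 192 204 210 207 204 204 207 208 210 212 213 213]
 [207 208 209 212 215 215 215 215 215 215 215 215 215 215]
 [218 218 217 217 217 216 216 216 216 216 216 215 216 215]
 [219 219 218 215 211 207 207 208 213 216 216 216 215 215]
 [219 216 211 201 186 176 174 183 199 211 215 215 215 215]]
```

Call:
servo_tool(
  series=[
    [[-1, 0, 0.3, 0], [-2, 0, 0, 0], [-2, 0, 0, 0], [-2, 0, 0, 0], [-2, 0, 0, 0], [-2, 0, 0, 0], [-2, 0, 0, 0], [-2, 0, 0, 0], [-2, 0, 0, 0], [0, 0, 0, 0]],
  ],
)

```text
t: 16.32
eef_pos: [0.6471, 0.1106, 0.0569]
ee_rot: [-3.141, -0.005, 0.125]
force: [7.2, 0.3, -1.1]
width: 0.0138
gripper_force: 49.9
```

Call:
servo_tool(
  series=[
    [[-4, 0, 0, 0], [-4, 0, 0, 0], [-4, 0, 0, 0], [-4, 0, 0, 0], [-4, 0, 0, 0], [-4, 0, 0, 0], [-4, 0, 0, 0], [-4, 0, 0, 0], [-4, 0, 0, 0], [-2, 0, 0, 0]],
  ],
)

```text
t: 17.15
eef_pos: [0.6093, 0.106, 0.0568]
ee_rot: [-3.141, -0.005, 0.125]
force: [8.8, 0.5, -3.3]
width: 0.0133
gripper_force: 49.9
```

Call:
servo_tool(
  series=[
    [[-2, 0, 0, 0], [-1, 0, 0, 0], [-1, 0, 0, 0], [-1, 0, 0, 0], [-1, 0, 0, 0], [-1, 0, 0, 0], [-1, 0, 0, 0], [-1, 0, 0, 0], [0, 0, 0, 0], [0, 0, 0, 0]],
  ],
)

```text
t: 17.98
eef_pos: [0.6006, 0.105, 0.0567]
ee_rot: [-3.141, -0.005, 0.125]
force: [7.3, 1.1, -1.9]
width: 0.0136
gripper_force: 49.9
```

Call:
servo_tool(
  series=[
    [[-1, 0, 0, 0], [-1, 0, 0, 0], [-1, 0, 0, 0], [-1, 0, 0, 0], [-1, 0, 0, 0], [-1, 0, 0, 0], [-1, 0, 0, 0], [-1, 0, 0, 0], [0, 0, 0, 0], [0, 0, 0, 0]],
  ],
)

```text
t: 18.82
eef_pos: [0.5926, 0.104, 0.0567]
ee_rot: [-3.141, -0.005, 0.125]
force: [6.5, 0.4, -2.4]
width: 0.0138
gripper_force: 49.9
```

Call:
servo_tool(
  series=[
    [[-0.5, 0, 0, 0], [-0.5, 0, 0, 0], [-0.5, 0, 0, 0], [-0.5, 0, 0, 0], [-0.5, 0, 0, 0], [-0.5, 0, 0, 0], [0, 0, 0, 0], [0, 0, 0, 0], [0, 0, 0, 0], [0, 0, 0, 0]],
  ],
)

```text
t: 19.65
eef_pos: [0.5898, 0.1037, 0.0567]
ee_rot: [-3.141, -0.005, 0.125]
force: [6.7, 0.7, -2.7]
width: 0.0135
gripper_force: 49.9
```

Call:
servo_tool(
  series=[
    [[-0.5, 0, 0, 0], [-0.5, 0, 0, 0], [-0.5, 0, 0, 0], [-0.5, 0, 0, 0], [-0.5, 0, 0, 0], [-0.5, 0, 0, 0], [0, 0, 0, 0], [0, 0, 0, 0], [0, 0, 0, 0], [0, 0, 0, 0]],
  ],
)

```text
t: 20.48
eef_pos: [0.5868, 0.1033, 0.0567]
ee_rot: [-3.141, -0.005, 0.125]
force: [7.4, 0.8, -2.8]
width: 0.0135
gripper_force: 49.9
```

Call:
servo_tool(
  series=[
    [[-0.5, 0, 0, 0], [-0.5, 0, 0, 0], [-0.5, 0, 0, 0], [-0.5, 0, 0, 0], [0, 0, 0, 0], [0, 0, 0, 0], [0, 0, 0, 0], [0, 0, 0, 0], [0, 0, 0, 0], [0, 0, 0, 0]],
  ],
)

```text
t: 21.32
eef_pos: [0.5848, 0.1031, 0.0567]
ee_rot: [-3.141, -0.005, 0.125]
force: [7.2, 0.2, -2.6]
width: 0.0138
gripper_force: 49.9
```

Call:
servo_tool(
  series=[
    [[-0.5, 0, 0, 0], [-0.5, 0, 0, 0], [-0.5, 0, 0, 0], [-0.5, 0, 0, 0], [0, 0, 0, 0], [0, 0, 0, 0], [0, 0, 0, 0], [0, 0, 0, 0], [0, 0, 0, 0], [0, 0, 0, 0]],
  ],
)

```text
t: 22.15
eef_pos: [0.5832, 0.1029, 0.0567]
ee_rot: [-3.14, -0.005, 0.125]
force: [8.4, 0.8, -3.1]
width: 0.0138
gripper_force: 49.9
```

Call:
servo_tool(
  series=[
    [[-0.5, 0, 0, 0], [-0.5, 0, 0, 0], [-0.5, 0, 0, 0], [0, 0, 0, 0], [0, 0, 0, 0], [0, 0, 0, 0], [0, 0, 0, 0], [0, 0, 0, 0], [0, 0, 0, 0], [0, 0, 0, 0]],
  ],
)

```text
t: 22.98
eef_pos: [0.5823, 0.1028, 0.0568]
ee_rot: [-3.14, -0.006, 0.125]
force: [11.3, 0.2, -5.8]
width: 0.0136
gripper_force: 49.9
```

The bumper is touched: pull rose from 7.2 to 11.3 N, so about 4 N on it. Now I'll press the lock while holding.

Call:
servo_tool(
  series=[
    [[0, 0, 0.5, 0], [0, 0, 0.5, 0], [0, 0, 0.5, 0], [0, 0, 0.5, 0], [0, 0, 0.5, 0], [0, 0, 0.5, 0], [0, 0, 0, 0], [0, 0, 0, 0], [0, 0, 0, 0], [0, 0, 0, 0]],
  ],
  grip_force=60,
)

```text
t: 23.82
eef_pos: [0.5828, 0.1029, 0.0555]
ee_rot: [-3.14, -0.008, 0.126]
force: [7.1, -1.1, 7.7]
width: 0.0137
gripper_force: 59.9
```

Call:
servo_tool(
  series=[
    [[-0.5, 0, 0.5, 0], [0, 0, 0.5, 0], [0, 0, 0.5, 0], [0, 0, 0.5, 0], [0, 0, 0.5, 0], [0, 0, 0.5, 0], [0, 0, 0, 0], [0, 0, 0, 0], [0, 0, 0, 0], [0, 0, 0, 0]],
  ],
)

```text
t: 24.65
eef_pos: [0.5828, 0.1029, 0.0528]
ee_rot: [-3.14, -0.009, 0.126]
force: [7.5, -1.4, 8.6]
width: 0.0128
gripper_force: 59.9
```

Call:
servo_tool(
  series=[
    [[-0.5, 0, 0.5, 0], [0, 0, 0.5, 0], [0, 0, 0.5, 0], [0, 0, 0.5, 0], [0, 0, 0.5, 0], [0, 0, 0.5, 0], [0, 0, 0, 0], [0, 0, 0, 0], [0, 0, 0, 0], [0, 0, 0, 0]],
  ],
)

```text
t: 25.48
eef_pos: [0.5828, 0.1029, 0.0504]
ee_rot: [-3.14, -0.01, 0.126]
force: [7.0, -1.0, 12.0]
width: 0.0134
gripper_force: 59.9
```

Call:
servo_tool(
  series=[
    [[-0.3, 0, 0.5, 0], [0, 0, 0.5, 0], [0, 0, 0.5, 0], [0, 0, 0.5, 0], [0, 0, 0, 0], [0, 0, 0, 0], [0, 0, 0, 0], [0, 0, 0, 0], [0, 0, 0, 0], [0, 0, 0, 0]],
  ],
)

```text
t: 26.32
eef_pos: [0.583, 0.1028, 0.0502]
ee_rot: [-3.14, -0.011, 0.127]
force: [3.2, -2.0, 26.9]
width: 0.0132
gripper_force: 60.0
```

The lock bottomed: 27 N, 6.5 mm of travel. I'll relax the push, then open.

Call:
servo_tool(
  series=[
    [[0, 0, -0.5, 0], [0, 0, -0.5, 0], [0, 0, -0.5, 0], [0, 0, -0.3, 0], [0, 0, 0, 0], [0, 0, 0, 0], [0, 0, 0, 0], [0, 0, 0, 0], [0, 0, 0, 0], [0, 0, 0, 0]],
  ],
)

```text
t: 27.15
eef_pos: [0.5828, 0.1028, 0.0503]
ee_rot: [-3.14, -0.01, 0.126]
force: [8.9, -1.2, 11.9]
width: 0.0133
gripper_force: 59.9
```

Call:
servo_tool(
  series=[
    [[0, 0, -0.5, 0], [0, 0, -0.3, 0], [0.2, 0, 0, 0], [0.2, 0, 0, 0], [0, 0, 0, 0], [0, 0, 0, 0], [0, 0, 0, 0], [0, 0, 0, 0], [0, 0, 0, 0], [0, 0, 0, 0]],
  ],
)

```text
t: 27.98
eef_pos: [0.5827, 0.1028, 0.0504]
ee_rot: [-3.14, -0.009, 0.126]
force: [8.8, -1.7, 7.4]
width: 0.0134
gripper_force: 59.9
```

Call:
servo_tool(
  series=[
    [[0, 0, -0.4, 0], [0.3, 0, -0.3, 0], [0.3, 0, 0, 0], [0, 0, 0, 0], [0, 0, 0, 0], [0, 0, 0, 0], [0, 0, 0, 0], [0, 0, 0, 0], [0, 0, 0, 0], [0, 0, 0, 0]],
  ],
)

```text
t: 28.82
eef_pos: [0.5827, 0.1028, 0.0504]
ee_rot: [-3.14, -0.008, 0.126]
force: [8.5, -0.9, 3.6]
width: 0.0135
gripper_force: 59.9
```

Call:
servo_tool(
  series=[
    [[0, 0, 0, 0], [0, 0, 0, 0], [0, 0, 0, 0], [0, 0, 0, 0], [0, 0, 0, 0], [0, 0, 0, 0], [0, 0, 0, 0], [0, 0, 0, 0], [0, 0, 0, 0], [0, 0, 0, 0]],
  ],
  claw=0,
  grip_force=10,
)

```text
t: 29.65
eef_pos: [0.5786, 0.1016, 0.048]
ee_rot: [3.142, 0.0, 0.124]
force: [0.5, -0.2, -0.1]
width: 0.0435
gripper_force: 0.0
```

Call:
servo_tool(
  series=[
    [[0, 0, -4, 0], [0, 0, -6, 0], [0, 0, -10, 0], [0, 0, -15, 0], [0, 0, -15, 0], [0, 0, -15, 0], [0, 0, -15, 0], [0, 0, -15, 0], [0, 0, -15, 0], [0, 0, 0, 0]],
  ],
)

```text
t: 30.48
eef_pos: [0.5806, 0.1022, 0.1627]
ee_rot: [-3.14, -0.006, 0.125]
force: [1.2, 0.4, 0.2]
width: 0.044
gripper_force: 0.0
```

```bash
python3 - <<'E'
from h import *
s=telemetry.get_state();print(s["force"],s["width"],s["eef_pos"])
a=eyes.grab_frame("scene");b=eyes.grab_frame("top")
save("g5",np.hstack([cv2.resize(a[150:280,270:420],(400,347),interpolation=2),cv2.resize(b[170:300,190:340],(400,347),interpolation=2)]))
for c in("scene","top"):
  for n in("hook","lock_top","tape_back","lip"):
    for r in recognise(c,n)[:4]: print(c,n,np.round(r["position"],4),round(r["conf"],2))
E
```

```text
[1.23636155 0.39196589 0.24732572] 0.044016919564268536 [0.58063025 0.10219949 0.16274944]
scene hook [0.653  0.1139 0.0309] 0.83
scene hook [ 0.3676 -0.1394  0.0217] 0.51
scene hook [ 0.7654 -0.0474  0.0168] 0.36
scene lock_top [0.8219 0.0565 0.0574] 0.67
scene lock_top [ 0.7517 -0.0777  0.0599] 0.64
scene lock_top [ 0.3791 -0.119   0.0565] 0.57
scene tape_back [0.5725 0.0866 0.0409] 0.93
scene tape_back [0.8012 0.0606 0.0454] 0.88
scene tape_back [ 0.3979 -0.1015  0.0388] 0.59
scene tape_back [ 0.7434 -0.1227  0.0476] 0.56
scene lip [0.6521 0.1141 0.0291] 0.24
top hook [ 0.7607 -0.0496  0.0218] 0.59
top hook [0.8399 0.0459 0.0215] 0.57
top lock_top [0.5775 0.1001 0.0665] 0.64
top lock_top [ 0.7487 -0.0733  0.0627] 0.64
top lock_top [0.8194 0.0595 0.06  ] 0.64
top lock_top [ 0.3743 -0.114   0.0625] 0.53
top tape_back [0.7863 0.0742 0.0608] 0.81
top tape_back [ 0.7351 -0.0983  0.0537] 0.73
top tape_back [0.543  0.1004 0.0744] 0.72
top tape_back [ 0.3878 -0.091   0.0648] 0.61
```

View pics/g5.png

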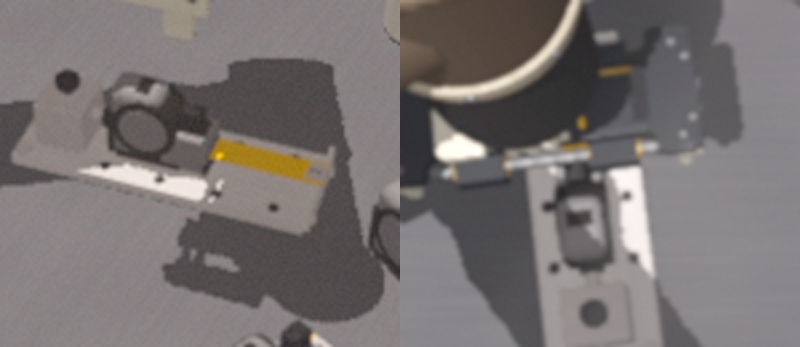

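The tape stands square on the plate with its blade out over the lip and its back at the bumper, and lock_top reads about 66 mm, as it should when down. Handing in.

```bash
python3 -c "
from station import ticket
print(ticket.job_done())"
```

```text
the job is handed in; nothing more can be done
None
```

The job is handed in, with no verdict returned: the tape is hooked over the lip, drawn back to the bumper and locked, and it stands square on the plate; that it still touches the bumper after I let go is inferred from the forces and positions while holding it, not measured.

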